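# Latch the mould clamp shut

## Task

Clamp the two halves of the mould block together with the draw latch: take the wire loop by its yellow knob, hook its bar behind the keeper on the upper half, and then snap the red lever down over centre until it lies flat and stays there. Do not lean on the clear splash shield, and leave the things beside the clamp where they are.

Things in the scene. Friction and masses are not known exactly. Their poses are not given: they have to be found in the camera images.
- clamp: Blue sloping console on a dark base plate, fixed to the bench, about 220 x 104 mm in plan; its face climbs at 35 degrees away from its low front edge. Origin on the bench, straight below the point face; x points horizontally up the slope (away from the robot at yaw 0), z up.
- face (a point): Point on the top of the aluminium lower half, below the lever's pivot, on the centre line, 85 mm above the bench. x points up the slope, y across it to the left, z square off the face (35 degrees from vertical, leaning to the front). 'Face frame' below means this frame. The lower half is fixed, 72 mm wide, x -90 to +22 mm, top at z = 0.
- jaw (a joint): Gap in m between the lower half and the aluminium upper half (72 mm wide, 96 mm long, top at z = 0 in the face frame), which slides up the slope. Springs hold it open at 0.007 (about 8 N there, 4 N more for each mm closed); under 0.003 when latched.
- keeper (a point): Seat of the bar's centre when hooked, on the upper half at (59.8 + gap, 0, 12) mm in the face frame, same axes. Two posts, y = +-9.5 mm, stand on its down-slope side, each with a lip reaching 1.5 mm up-slope of this point, 3.6 to 6.6 mm above it. Lower the bar behind the lips, its centre 5 to 9 mm up-slope, to the plate 4 mm below this point, then draw it down-slope under the lips.
- lever (a joint): Red lever, rad: 0 = closed, flat, pointing down the slope; grows as it swings up; 1.57 = square off the face; stop at 1.75. Stays where it is left (friction 0.04 N m). With the loop hooked it draws the upper half down, passes dead centre at about 0.2, then snaps to 0 and stays there; this takes a few newtons at its tip.
- lever_pivot (a point): Axis of the lever, at (0, 0, 14) mm in the face frame; the axis runs along y. This frame turns with the lever: its -x points along the handle to the tip, z is the side that is on top when closed.
- lever_tip (a point): Top side of the red handle near its end, 80 mm from the pivot axis. The handle is 22 mm wide and 4 mm thick, its last 10 mm bent up a little, its end 88 mm from the axis.
- loop (a joint): Angle of the loop to the lever, rad: 0 when the loop points away from the handle in line with it; grows as the loop is raised. The loop's slope above the face's x axis is this value minus the lever's. Stays where it is left (friction about 0.02 N m).
- loop_bar (a point): Centre of the loop's cross bar (6 mm thick, 38 mm long, along y). Its side wires, 4.4 mm thick, run 80 mm to a hinge on the lever, 20 mm from the lever's axis on the handle side (10 degrees below the handle when closed): moving the bar up the slope pulls the lever farther open. With the lever at its stop the bar reaches x = 77 mm in the face frame at the keeper's height.
- loop_knob (a point): Centre of the loop's yellow knob: a free-turning roller 16 mm across and 14 mm long along y, pinched by its flat ends; it lets the loop swing freely while held. It stands 23 mm from the bar's centre along z on a 7 mm neck that fits between the keeper's posts. x of this frame points along the wires from hinge to bar, z square off the loop.
- shield: Clear splash shield in a dark frame 122 mm wide and 6 mm thick, square to the face; origin at (150, 0, 0) mm in the face frame, same axes; the plate spans z = 52 to 173 mm and so leans forward over the keeper. A tool square to the face passes it, an upright one does not.
- mould_green: Green rubber mould, 40 x 50 x 18 mm, loose on the bench left of the clamp; leave it. Origin under its centre.
- loupe: Black eye loupe, 34 mm across, 30 mm tall, loose on the bench right of the clamp; leave it. Origin under its centre.
- tin: White round tin, 68 mm across, 13 mm tall, loose on the bench right of the clamp; leave it. Origin under its centre.

How it is judged (in metres and radians):
On the way, in this order (a step that is already met when the one before it is completed fails the run):
1. the loop's bar is down behind the keeper's lips, with the lever still up (z of loop_bar in the frame of keeper below 0.0035 m and x of loop_bar in the frame of keeper between -0.004 and 0.014 m and value of joint lever above 0.6 rad), for 0.1 s.
2. the lever is snapped down past centre and the halves are drawn together (value of joint lever below 0.06 rad and value of joint jaw below 0.0035 m), for 0.2 s.
At the end, for the whole second after the job is handed in: The lever lies closed (within 0.06 rad) and at rest, the loop's bar sits in the keeper (within 5 mm of its seat) and the upper half is drawn to within 3.5 mm of the lower half (all of step 2 and distance between loop_bar and keeper below 0.005 m and velocity of joint lever below 0.05 rad/s); the robot touches nothing.
It fails at once if the robot presses on the splash shield with more than 5 N (contact force between the arm and shield above 5 N).
It fails at once if a thing beside the clamp is moved by more than 15 mm (distance of any of mould_green, loupe, tin from where it was at the start of the episode above 0.015 m).
It also fails if it takes over 48 s, if anything falls off the work surface, if the arm or the gripper's body presses on something with over 40 N, if the wrist force passes 120 N, or if a joint passes its speed limit or range.

## Robot

A 6-joint arm with a two-finger parallel gripper is mounted at the origin on a cart in front of the work surface, level with it; the furniture and walls round the work are solid. World frame = base frame: x ahead of the robot, y to its left, z up, the work surface at z = 0. Lengths are in m, angles in degrees, forces in N, time in s.
With the tool pointing down it reaches from about 0.3 to 1 m from the base axis. Payload 5.1 kg.
Tool frame: the origin (TCP) lies midway between the tips of the shut fingers; the grasp point (between the pads) lies 19 mm behind it (bot.hold_point_z is the distance from the TCP to the grasp point, in m); x points along the fingers, z is the direction in which the jaws open and shut, and the axes are right-handed (so a half turn about x gives the same grasp; the last joint's range is limited). The gripper opens to 95 mm and grips with 3 to 60 N. Pads are 20 mm wide; open, the fingers measure 119 mm over their backs; the gripper's body (75 mm by 180 mm) begins 59 mm behind the grasp point.
Start: joints at [-79.905, 7.093, 94.555, -0, 78.352, -4.733], TCP at [0.166, -0.628, 0.215] pointing down, gripper open.
Joint ranges: [-149.61, 149.61], [-58.7, 133.49], [1.44, 155.28], [-77.14, 257.14], [18.33, 153.61], [-166.67, 166.67]. Speed limits (degrees/s): [147.25, 147.25, 180, 180, 180, 180].

## Interface

Orientations are given as a 3x3 rotation matrix whose columns are the frame's x, y, z axes.
In Python, from bench import bot gives the robot as it stands. The module is installed in compiled form; this text tells all that it offers.
- The arm moves only by the tool drive_tool, never from a script. Its argument "steps" is a list of rows, each an object of numbers: "dx", "dy", "dz": the shift along the tool's x, y, z in cm; "yaw": the turn about the tool's x in degrees; "grip": the finger opening in cm, from 0 to 9.51. A call has 1 to 8 rows; each row is the pose to reach, as a shift and turn from the pose commanded when the call began, along the tool's axes at that moment; what a row does not reach only later rows make up. A row lasts 1/10 s, in which the tool goes at most 50 mm and 8.59 degrees, less where a joint would pass 70% of its speed; a pose out of reach is approached as far as the arm can. A call with a gripper value outside its range is refused whole. The fingers move at their own pace and stop on an object; "newtons" is the grip in N (left out, the last holds). Time passes only in rows, so rows that repeat a pose let the fingers close. It gives the time, the measured TCP pose, the force and the opening at its end, in the units of the state.
- bot.observe(): the state, without advancing time (a new reading comes with each control period).
- bot.camera(name): name is "scene" or "top" or "wrist"; returns the picture (400x640x3 uint8, blue, green, red); there is no depth.
- bot.camera_info(name): a dict with "camera_matrix" (3x3 intrinsics, pixels), "k1" (the pictures are not rectified: a ray, as slopes to the right and down, at radius r is drawn at 1 + k1 r^2 times it, then the intrinsics apply), "origin" and "orientation" of the camera in the world; the wrist camera has in their place "T_tool_cam" (4x4, takes a point from camera to tool coordinates, whose origin is the TCP and whose axes are the tool frame's). Camera axes: x right, y up, looking along -z (the intrinsics and any distortion apply to the point x, -y, -z); pixel columns grow to the right and rows downward; lengths in m; the calibration is good to about 2 mm. A picture is of the moment at which its call begins: read the wrist's pose just before it. camera_info takes no time and is no camera call.
- bot.close_job(): hands the job in, once; it reports no verdict.
The state is a dict: "clock": time; "qpos": joint angles; "qvel": joint speeds; "tau": joint torques, N m; "eef_pos": TCP position; "ee_rot": TCP orientation; "force": force on the tool from outside, world axes, zero at the start; "torque": the same for the moment, N m; "gripper_width": finger opening in m.
Only numpy, scipy, OpenCV 4.12 (cv2) and the standard library are available. Lean on these libraries where they do the work, as an engineer would, in place of code of your own. Each camera call takes 0.05 s, during which the arm holds its last target.

## Working session

There is one attempt and no reset: what is moved stays moved. The work goes in short steps, Python scripts to look and compute and a tool call to move; the robot and the scene stay as the last step left them, time stands still between calls to the robot, and variables do not carry over. Pictures are saved under pics/ and viewed, and the job is handed in when it is done.

Besides the shell and the picture viewer there is one more tool, called as a command line: name --argument value ..., lists and objects as JSON in quotes. drive_tool: Moves the arm, as the interface text tells. Its arguments: {"type":"object","properties":{"steps":{"type":"array","items":{"type":"object","properties":{"dx":{"type":"number"},"dy":{"type":"number"},"dz":{"type":"number"},"yaw":{"type":"number"},"grip":{"type":"number"}}}},"newtons":{"type":"number"}},"required":["steps"]}

```bash
mkdir -p pics; ls; python3 - <<'E'
from bench import bot
import cv2
s=bot.observe()
print(s['clock'],s['eef_pos'],s['ee_rot'],s['gripper_width'],bot.hold_point_z)
for n in ['scene','top','wrist']:
    cv2.imwrite(f'pics/{n}0.png',bot.camera(n)); print(n,bot.camera_info(n))
E
```

```text
pics
0.0 [ 0.16619169 -0.62774282  0.21339836] [[-3.79984617e-04  9.66700273e-01  2.55910996e-01]
 [ 1.97970201e-03  2.55911240e-01 -9.66698256e-01]
 [-9.99997968e-01  1.39297047e-04 -2.01102081e-03]] 0.09481711332066578 0.0188
scene {'camera_matrix': array([[373.52714367,   0.        , 315.54220364],
       [  0.        , 373.52714367, 196.44512779],
       [  0.        ,   0.        ,   1.        ]]), 'k1': -0.07653124220507652, 'origin': array([0.28314209, 0.23977228, 0.74186137]), 'orientation': array([[-0.86288691,  0.35998895, -0.35473107],
       [-0.50534544, -0.60453169,  0.61576572],
       [ 0.00722268,  0.71059791,  0.70356126]])}
top {'camera_matrix': array([[450.82747312,   0.        , 319.30913859],
       [  0.        , 450.82747312, 195.42660636],
       [  0.        ,   0.        ,   1.        ]]), 'k1': 0.011921415684219309, 'origin': array([ 0.47207028, -0.24136721,  0.94570127]), 'orientation': array([[ 0.01022239,  0.98730452, -0.15850961],
       [-0.9989639 ,  0.01711331,  0.04216934],
       [ 0.04434661,  0.15791431,  0.98645651]])}
wrist {'camera_matrix': array([[293.03359036,   0.        , 322.76164607],
       [  0.        , 293.03359036, 205.28650526],
       [  0.        ,   0.        ,   1.        ]]), 'k1': -0.02389013984322459, 'T_tool_cam': array([[-8.36156031e-04,  2.54556963e-01, -9.67057420e-01,
        -1.71563171e-01],
       [ 1.21805192e-04,  9.67057777e-01,  2.54556952e-01,
         7.00535117e-02],
       [ 9.99999643e-01,  9.50567158e-05, -8.39617552e-04,
        -5.99905537e-04],
       [ 0.00000000e+00,  0.00000000e+00,  0.00000000e+00,
         1.00000000e+00]])}
```

View pics/scene0.png

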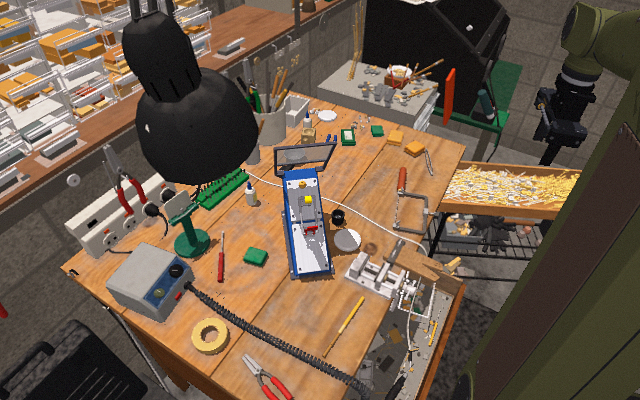

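View pics/top0.png

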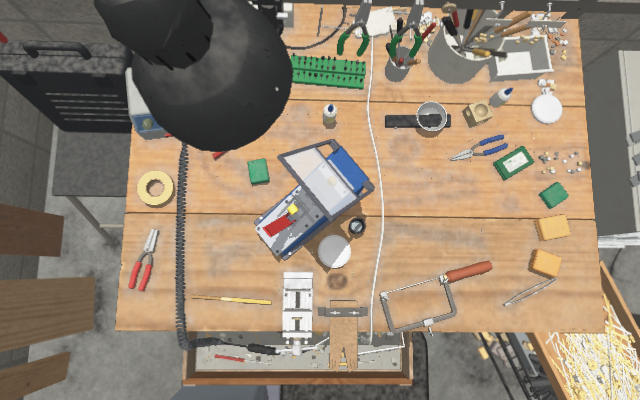

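View pics/wrist0.png

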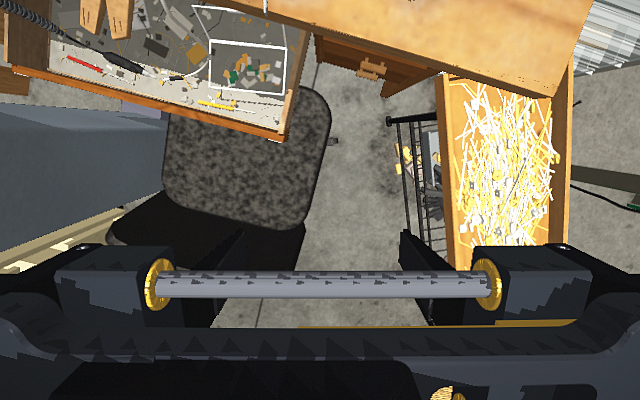

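The controls only offer yaw, so the tool stays upright. I'll measure the clamp's pose and state before planning around that.

```bash
python3 - <<'E'
import cv2
t=cv2.imread('pics/top0.png')[130:275,240:390]; s=cv2.imread('pics/scene0.png')[130:285,235:370]
cv2.imwrite('pics/t1.png',cv2.resize(t,None,fx=4,fy=4,interpolation=2)); cv2.imwrite('pics/s1.png',cv2.resize(s,None,fx=3.8,fy=3.8,interpolation=2))
E
```

```text
(no output)
```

View pics/t1.png

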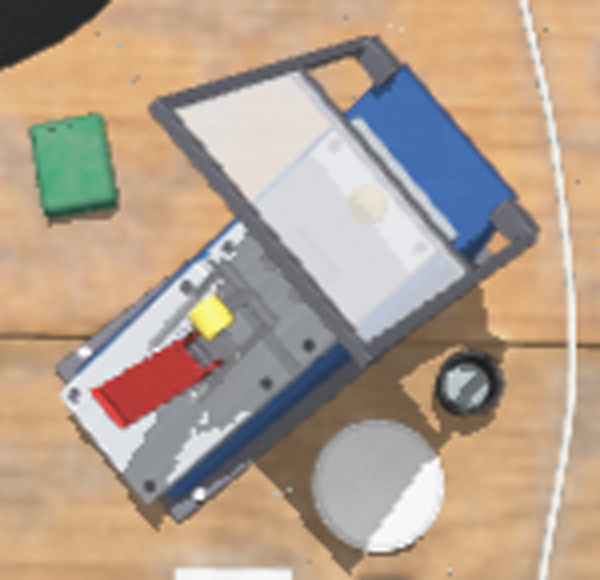

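View pics/s1.png

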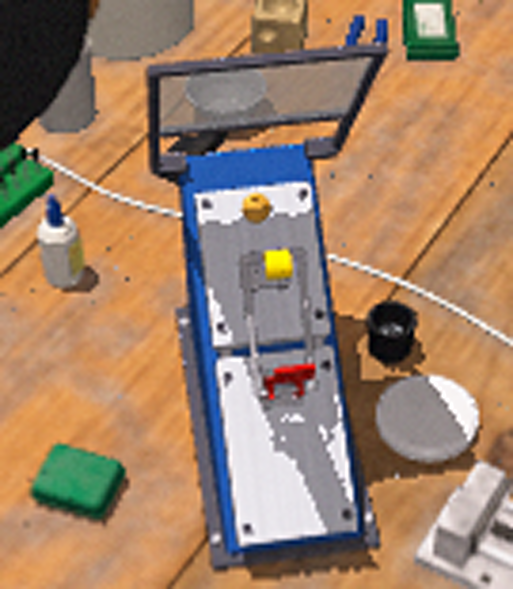

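```bash
cat > h.py <<'E'
import numpy as np, cv2
from bench import bot
def ray(name,px,T=None):
    i=bot.camera_info(name); K=i['camera_matrix']
    x=(px[0]-K[0,2])/K[0,0]; y=(px[1]-K[1,2])/K[1,1]
    rd=np.hypot(x,y); r=rd
    for _ in range(30): r=rd/(1+i['k1']*r*r)
    s=r/rd if rd>0 else 1
    d=np.array([x*s,-y*s,-1.0])
    if 'origin' in i: o,R=i['origin'],i['orientation']
    else:
        M=T@i['T_tool_cam']; o,R=M[:3,3],M[:3,:3]
    d=R@d; return o,d/np.linalg.norm(d)
def tri(rays):
    A=np.zeros((3,3));b=np.zeros(3)
    for o,d in rays:
        P=np.eye(3)-np.outer(d,d);A+=P;b+=P@o
    p=np.linalg.solve(A,b)
    return p,max(np.linalg.norm((np.eye(3)-np.outer(d,d))@(p-o)) for o,d in rays)
def T_tool(s):
    T=np.eye(4);T[:3,:3]=s['ee_rot'];T[:3,3]=s['eef_pos'];return T
E
python3 - <<'E'
from h import *
top={'fL':(73,395),'fR':(150,486),'bL':(187,286),'bR':(266,383),'ufL':(230,246),'ufR':(309,345),'ubL':(335,147),'ubR':(420,247),'knob':(211,316)}
sc={'fL':(247,527),'fR':(346,514),'bL':(228,377),'bR':(325,366),'ufL':(222,327),'ufR':(319,314),'ubL':(207,204),'ubR':(303,192),'knob':(277,265)}
P={}
for k in top:
    a=(240+(top[k][0]+.5)/4-.5,130+(top[k][1]+.5)/4-.5); b=(235+(sc[k][0]+.5)/3.8-.5,130+(sc[k][1]+.5)/3.8-.5)
    P[k],e=tri([ray('top',a),ray('scene',b)]); print(k,P[k].round(4),round(e*1e3,1))
def mid(a,b): return (P[a]+P[b])/2
m=[mid('fL','fR'),mid('bL','bR'),mid('ufL','ufR'),mid('ubL','ubR')]
for i in range(3): d=m[i+1]-m[i];print(np.linalg.norm(d),np.degrees(np.arctan2(d[1],d[0])),np.degrees(np.arctan2(d[2],np.hypot(*d[:2]))))
d=m[3]-m[0]; print('all',np.degrees(np.arctan2(d[1],d[0])),np.degrees(np.arctan2(d[2],np.hypot(*d[:2]))))
for a,b in [('fL','fR'),('bL','bR'),('ufL','ufR'),('ubL','ubR')]:
    w=P[a]-P[b];print(np.linalg.norm(w),np.degrees(np.arctan2(w[1],w[0]))-90,w[2])
E
```

```text
fL [ 0.5496 -0.1575  0.0429] 1.3
fR [ 0.5051 -0.1968  0.0402] 1.2
bL [ 0.598  -0.2147  0.0919] 0.9
bR [ 0.5526 -0.2529  0.0906] 1.2
ufL [ 0.6149 -0.235   0.1076] 0.7
ufR [ 0.5686 -0.2725  0.1098] 1.0
ubL [ 0.6535 -0.2816  0.1533] 1.0
ubR [ 0.6082 -0.32    0.1543] 0.9
knob [ 0.571  -0.2281  0.1892] 0.8
0.0892641320641018 -49.77874390822343 33.806676752334205
0.031242353587767044 -50.46922098959299 34.04031580614327
0.0759851400188762 -50.26187501096508 36.39796936142259
all -50.072902010192 34.84618078948061
0.05949920994428317 -48.573870293990986 0.002678139115151336
0.05940403014478374 -49.863244738738835 0.0012471960177748986
0.05960911762150089 -50.9309099124895 -0.002198401294997279
0.0593950236903381 -49.6753724664848 -0.0010311093502844149
```

```bash
cat >> h.py <<'E'
m=np.array([[.52735,-.17715,.04155],[.5753,-.2338,.09125],[.59175,-.25375,.1087],[.63085,-.3008,.1538]])
yawc=np.radians(-50.0);c,s_=np.cos(np.radians(35)),np.sin(np.radians(35))
u=np.array([np.cos(yawc),np.sin(yawc),0]);zz=np.array([0,0,1.])
FX=c*u+s_*zz;FZ=-s_*u+c*zz;FY=np.cross(FZ,FX);RF=np.stack([FX,FY,FZ],1)
O=(m-np.outer([-.079,.011,.039,.115],FX)).mean(0)
O[2]=.085 if abs(O[2]-.085)<.004 else O[2]
def w2f(p): return RF.T@(np.asarray(p)-O)
def f2w(p): return O+RF@np.asarray(p)
E
python3 - <<'E'
from h import *
print((m-np.outer([-.079,.011,.039,.115],FX)),O)
print('knob face',w2f([ 0.571,-0.2281,0.1892]))
for q in m: print(w2f(q))
t=cv2.imread('pics/top0.png');s=cv2.imread('pics/scene0.png')
for im,n,(x0,x1,y0,y1) in((t,'top',(255,300,200,245)),(s,'scene',(300,325,215,240))):
    h=cv2.cvtColor(im,cv2.COLOR_BGR2HSV)[y0:y1,x0:x1]
    k=((h[...,0]<8)|(h[...,0]>172))&(h[...,1]>150)&(h[...,2]>60)
    ys,xs=np.nonzero(k);print(n,len(xs),xs.min()+x0,xs.max()+x0,ys.min()+y0,ys.max()+y0)
    r=cv2.minAreaRect(np.stack([xs+x0,ys+y0],1).astype(np.float32));print(cv2.boxPoints(r).round(1).tolist())
E
```

```text
[[ 0.56894672 -0.22672304  0.08686254]
 [ 0.56950805 -0.22689742  0.08494066]
 [ 0.57121491 -0.22927723  0.08633052]
 [ 0.57029781 -0.22863671  0.08783871]] [ 0.56999187 -0.2278836   0.085     ]
knob face [0.06043328 0.00063317 0.08488888]
[-7.92102655e-02 -5.46390297e-05  2.42096915e-03]
[0.01009238 0.00026327 0.00056308]
[4.12816451e-02 4.10922052e-05 2.66386953e-05]
[ 0.11726189 -0.00024973  0.00188164]
top 287 263 294 214 236
[[262.6000061035156, 227.1999969482422], [289.3999938964844, 211.89999389648438], [295.0, 221.6999969482422], [268.20001220703125, 237.0]]
scene 62 305 317 226 234
[[304.29998779296875, 226.6999969482422], [316.8999938964844, 225.10000610351562], [317.79998779296875, 232.5], [305.29998779296875, 234.10000610351562]]
```

```bash
python3 - <<'E'
from h import *
o,d=ray('top',(265.4,232.1)); t=-(FY@(o-O))/(FY@d); print('tip',w2f(o+t*d))
o,d=ray('scene',(311,226)); t=-(FY@(o-O))/(FY@d); print('tip scene',w2f(o+t*d))
K=np.array([.0604,.0849])
for th in np.arange(.8,1.76,.1):
    a=th-np.radians(10);H=np.array([-.02*np.cos(a),.014+.02*np.sin(a)]);D=K-H
    f=np.arctan2(D[1],D[0])-np.arctan2(23,80)
    print(round(th,2),np.hypot(*D).round(4),H.round(4),'phi',round(np.degrees(f),1),'end88',(.088*-np.cos(th)).round(4),(.014+.088*np.sin(th)).round(4),'bar',(H+.08*np.array([np.cos(f),np.sin(f)])).round(4))
s=bot.observe();print(s['qpos'],s['clock'])
E
```

```text
tip [-2.42311852e-03 -6.93889390e-18  9.99463913e-02]
tip scene [5.92214336e-03 5.89805982e-17 7.04358548e-02]
0.8 0.0968 [-0.0162  0.0257] phi 21.6 end88 -0.0613 0.0771 bar [0.0581 0.0552]
0.9 0.0949 [-0.015   0.0273] phi 21.4 end88 -0.0547 0.0829 bar [0.0595 0.0564]
1.0 0.0929 [-0.0136  0.0287] phi 21.2 end88 -0.0475 0.088 bar [0.061  0.0576]
1.1 0.0909 [-0.012  0.03 ] phi 21.1 end88 -0.0399 0.0924 bar [0.0626 0.0588]
1.2 0.0889 [-0.0104  0.0311] phi 21.2 end88 -0.0319 0.096 bar [0.0642 0.06  ]
1.3 0.0869 [-0.0086  0.032 ] phi 21.4 end88 -0.0235 0.0988 bar [0.0659 0.0612]
1.4 0.085 [-0.0068  0.0328] phi 21.7 end88 -0.015 0.1007 bar [0.0675 0.0625]
1.5 0.0831 [-0.0049  0.0334] phi 22.2 end88 -0.0062 0.1018 bar [0.0692 0.0637]
1.6 0.0814 [-0.0029  0.0338] phi 22.9 end88 0.0026 0.102 bar [0.0708 0.0649]
1.7 0.0797 [-0.0009  0.034 ] phi 23.7 end88 0.0113 0.1013 bar [0.0724 0.0661]
[-7.99055302e+01  7.12307171e+00  9.46137394e+01  1.21269182e-04
  7.83510079e+01 -4.73148032e+00] 0.15
```

```bash
python3 - <<'E'
from h import *
for a,b in [((215,82),(197,128)),((292,75),(258,140)),((215,150),(190,187))]:
    print(tri([ray('top',a),ray('scene',b)]))
s=bot.observe();R=s['ee_rot'];p=s['eef_pos']
print(u)
def tgt(X,y,h): return np.array([O[0],O[1],0])+X*u+y*FY+np.array([0,0,h])
g=tgt(-.080,0,.26); print(g, 'tool shift cm',(R.T@(g-p)*100).round(2))
print('cmd rot?', np.degrees(np.arctan2(R[1,1],R[0,1])))
E
```

```text
(array([ 0.71979221, -0.12207592,  0.37514489]), np.float64(0.007237817223781958))
(array([ 0.73138211, -0.23738146,  0.29054009]), np.float64(0.03161471834533531))
(array([ 0.67973352, -0.08473169,  0.28083959]), np.float64(0.041905830427829804))
[ 0.64278761 -0.76604444  0.        ]
[ 0.51856886 -0.16660005  0.26      ] tool shift cm [ -4.57  45.87 -35.58]
cmd rot? 14.825919889532479
```

```bash
python3 - <<'E'
import cv2,numpy as np
a=cv2.resize(cv2.imread('pics/top0.png')[0:190,90:330],None,fx=1.66,fy=1.66,interpolation=2)
b=cv2.resize(cv2.imread('pics/scene0.png')[0:200,100:340],None,fx=1.66,fy=1.66,interpolation=2)
h=max(len(a),len(b));o=np.zeros((h,a.shape[1]+b.shape[1],3),np.uint8);o[:len(a),:a.shape[1]]=a;o[:len(b),a.shape[1]:]=b
cv2.imwrite('pics/lamp.png',cv2.convertScaleAbs(o,alpha=1.8,beta=30))
E
```

```text
(no output)
```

View pics/lamp.png

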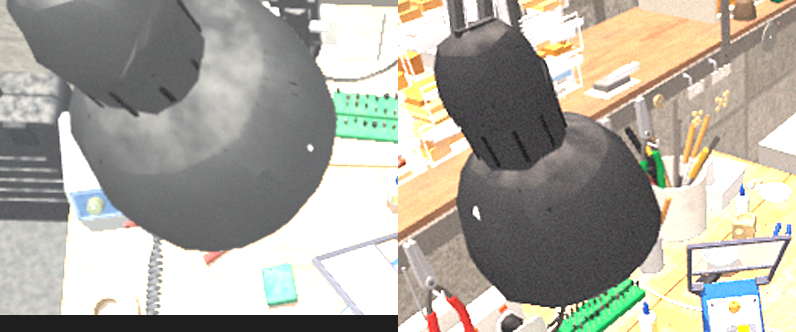

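```bash
python3 - <<'E'
from h import *
A=lambda x,y:(x/1.66+90,y/1.66); B=lambda x,y:((x-398)/1.66+100,y/1.66)
for n,a,b in [('screw',A(310,148),B(476,212)),('neckmid',A(150,95),B(525,148)),('neckR',A(203,50),B(565,122)),('necktop',A(80,0),B(478,30))]:
    print(n,*tri([ray('top',a),ray('scene',b)]))
for n,p in [('top',A(330,150)),('top',A(310,200)),('top',A(265,235)),('top',A(210,250)),('scene',B(570,305)),('scene',B(630,285)),('scene',B(660,230))]:
    o,d=ray(n,p); print(n,[ (o+d*(h-o[2])/d[2])[:2].round(3).tolist() for h in (.25,.3,.35,.4,.45,.5)])
E
```

```text
screw [ 0.78249802 -0.14869222  0.3332973 ] 0.07829997312657039
neckmid [ 0.71314488 -0.09799762  0.46120315] 0.008828161235841297
neckR [ 0.72607329 -0.14420973  0.47078775] 0.007536766118365528
necktop [ 0.71640855 -0.08625177  0.5683958 ] 0.010555668715254063
top [[0.755, -0.22], [0.735, -0.221], [0.715, -0.223], [0.694, -0.225], [0.674, -0.226], [0.653, -0.228]]
top [[0.704, -0.202], [0.687, -0.205], [0.671, -0.207], [0.654, -0.21], [0.637, -0.213], [0.621, -0.216]]
top [[0.668, -0.16], [0.654, -0.166], [0.64, -0.172], [0.626, -0.177], [0.612, -0.183], [0.598, -0.189]]
top [[0.652, -0.109], [0.639, -0.118], [0.626, -0.128], [0.614, -0.137], [0.601, -0.147], [0.588, -0.156]]
scene [[0.736, -0.11], [0.69, -0.074], [0.644, -0.039], [0.598, -0.003], [0.552, 0.032], [0.506, 0.068]]
scene [[0.698, -0.174], [0.656, -0.132], [0.613, -0.09], [0.571, -0.048], [0.529, -0.006], [0.487, 0.036]]
scene [[0.734, -0.283], [0.688, -0.23], [0.642, -0.177], [0.596, -0.124], [0.551, -0.07], [0.505, -0.017]]
```

```bash
python3 - <<'E'
from h import *
s=bot.observe();R=s['ee_rot'];p=s['eef_pos']
print((R.T@(np.array([.40,-.2,.26])-p)*100).round(2))
E
```

```text
[ -4.57  33.55 -35.39]
```

drive_tool --steps '[{"dx":-1,"dy":2.8,"dz":-3,"yaw":-8,"grip":3},{"dx":-2,"dy":5.6,"dz":-6,"yaw":-16,"grip":3},{"dx":-3,"dy":8.4,"dz":-9,"yaw":-24,"grip":3},{"dx":-4,"dy":11.2,"dz":-12,"yaw":-32,"grip":3},{"dx":-4.5,"dy":14,"dz":-15,"yaw":-40,"grip":0},{"dx":-4.5,"dy":17,"dz":-18,"yaw":-48,"grip":0},{"dx":-4.5,"dy":20,"dz":-21,"yaw":-56,"grip":0},{"dx":-4.5,"dy":23,"dz":-24,"yaw":-64,"grip":0}]'

```text
clock: 0.95
eef_pos: [0.3276, -0.3358, 0.2595]
ee_rot: [[0.0, 0.189, 0.982], [0.0, 0.982, -0.189], [-1.0, 0.0, 0.0]]
force: [0.7, 0.4, 0.2]
gripper_width: 0.0363
```

```bash
cat >> h.py <<'E'
def tgt(X,y,h): return np.array([O[0],O[1],0])+X*u+y*FY+np.array([0,0,h])
def where(verbose=1):
    s=bot.observe();R=s['ee_rot'];p=s['eef_pos'];d=p-O
    w=np.degrees(np.arctan2(R[1,1],R[0,1]))
    print('t',round(s['clock'],2),'X,y,h',(d@u*1e3).round(1),(d@FY*1e3).round(1),(p[2]*1e3).round(1),'yaw',round(w,2),'F',s['force'].round(2),'g',round(s['gripper_width'],4),'q',s['qpos'].round(0))
    return s
def shift(s,X,y,h): print('shift cm',(s['ee_rot'].T@(tgt(X/1e3,y/1e3,h/1e3)-s['eef_pos'])*100).round(2))
E
python3 - <<'E'
from h import *
s=where(); print(s['eef_pos']); R=s['ee_rot']
print((R.T@(np.array([.40,-.2,.26])-s['eef_pos'])*100).round(2)); shift(s,-80,0,260)
E
```

```text
t 0.95 X,y,h -73.1 -255.0 259.5 yaw 79.13 F [0.74 0.44 0.24] g 0.0363 q [-52. -18. 114.   0.  84. -41.]
[ 0.32764259 -0.33579699  0.25946291]
[-0.05 14.7   4.54]
shift cm [-0.05 20.22 15.56]
```

drive_tool --steps '[{"dy":4,"dz":1.2,"yaw":-7},{"dy":8,"dz":2.4,"yaw":-14},{"dy":12,"dz":4,"yaw":-21},{"dy":15,"dz":6,"yaw":-28},{"dy":18,"dz":8.5,"yaw":-36},{"dy":20.5,"dz":11,"yaw":-44},{"dy":22.1,"dz":13.2,"yaw":-51.2},{"dy":22.1,"dz":13.2,"yaw":-51.2,"grip":0}]'

```text
$.steps[0]: bad value
```

```bash
python3 - <<'E'
from h import *
s=where(); shift(s,-74,0,150)
im=bot.camera('wrist'); cv2.imwrite('pics/w1.png',im)
E
```

```text
t 0.95 X,y,h -73.1 -255.0 259.5 yaw 79.13 F [0.74 0.44 0.24] g 0.0363 q [-52. -18. 114.   0.  84. -41.]
shift cm [10.95 19.84 16.02]
```

View pics/w1.png

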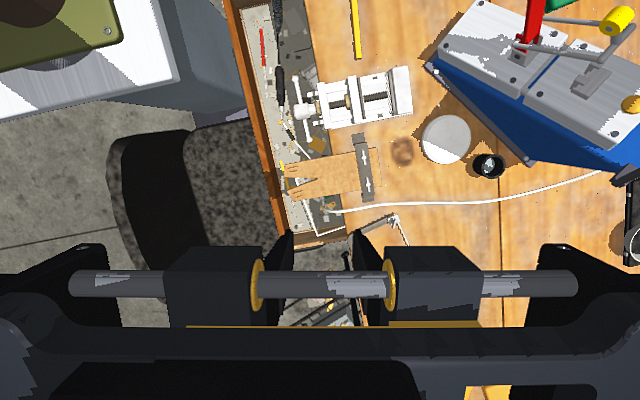

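The call was refused because some keys were missing, so I'll give every key in each row. The wrist view shows the lever (525,30) upright, the loop with its yellow knob (615,20), and the keeper (590,80).

drive_tool --steps '[{"dx":0,"dy":4,"dz":1.2,"yaw":-7,"grip":0},{"dx":0,"dy":8,"dz":2.4,"yaw":-14,"grip":0},{"dx":0,"dy":12,"dz":4,"yaw":-21,"grip":0},{"dx":0,"dy":15,"dz":6,"yaw":-28,"grip":0},{"dx":0,"dy":18,"dz":8.5,"yaw":-36,"grip":0},{"dx":0,"dy":20.5,"dz":11,"yaw":-44,"grip":0},{"dx":0,"dy":22.1,"dz":13.2,"yaw":-51.2,"grip":0},{"dx":0,"dy":22.1,"dz":13.2,"yaw":-51.2,"grip":0}]'

```text
clock: 1.8
eef_pos: [0.5012, -0.1448, 0.259]
ee_rot: [[-0.001, -0.646, 0.763], [0.001, 0.763, 0.646], [-1.0, 0.001, -0.0]]
force: [-0.9, -0.2, 0.7]
gripper_width: 0.0002
```

```bash
python3 - <<'E'
from h import *
s=where(); shift(s,-74,0,150)
im=bot.camera('wrist'); cv2.imwrite('pics/w2.png',im)
E
```

```text
t 1.8 X,y,h -107.8 0.7 259.0 yaw 130.25 F [-0.88 -0.16  0.74] g 0.0002 q [-22. -11. 108.   0.  83. -62.]
shift cm [10.9  -3.4  -0.08]
```

View pics/w2.png

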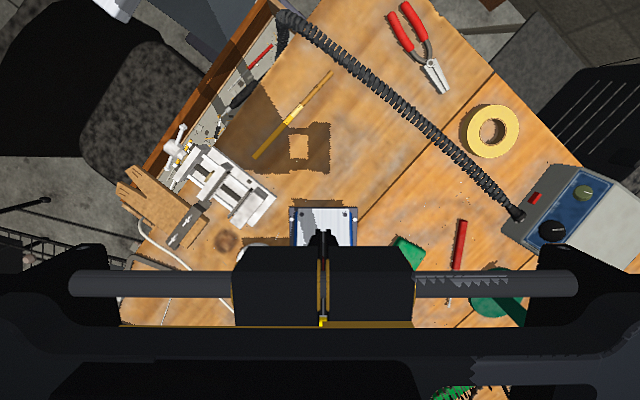

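drive_tool --steps '[{"dx":4,"dy":0,"dz":0,"yaw":0.25,"grip":0},{"dx":8,"dy":0,"dz":-0.1,"yaw":0.25,"grip":0},{"dx":11.4,"dy":-1,"dz":-0.1,"yaw":0.25,"grip":0},{"dx":11.4,"dy":-2.2,"dz":-0.1,"yaw":0.25,"grip":0},{"dx":11.4,"dy":-3,"dz":-0.1,"yaw":0.25,"grip":0},{"dx":11.4,"dy":-3.7,"dz":-0.1,"yaw":0.25,"grip":0},{"dx":11.4,"dy":-4.4,"dz":-0.1,"yaw":0.25,"grip":0},{"dx":11.4,"dy":-4.4,"dz":-0.1,"yaw":0.25,"grip":0}]'

```text
clock: 2.65
eef_pos: [0.5286, -0.1818, 0.1478]
ee_rot: [[0.003, -0.639, 0.769], [-0.002, 0.769, 0.639], [-1.0, -0.003, 0.001]]
force: [-0.2, -0.0, 0.0]
gripper_width: 0.0003
```

```bash
python3 - <<'E'
from h import *
s=where()
im=bot.camera('scene'); cv2.imwrite('pics/s3f.png',im)
cv2.imwrite('pics/s3.png',cv2.resize(im[110:300,210:390],None,fx=3.1,fy=3.1,interpolation=2))
E
```

```text
t 2.65 X,y,h -61.9 -2.1 147.8 yaw 129.74 F [-0.2  -0.04  0.04] g 0.0003 q [-24.  -2. 110.  -0.  71. -64.]
```

View pics/s3.png

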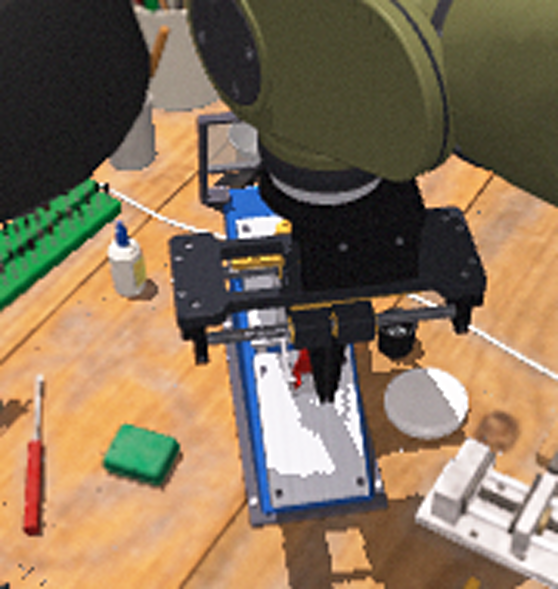

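```bash
python3 - <<'E'
from h import *
im=bot.camera('top')
cv2.imwrite('pics/t3.png',cv2.resize(im[70:290,190:430],None,fx=2.6,fy=2.6,interpolation=2))
im=bot.camera('wrist'); cv2.imwrite('pics/w3.png',im)
E
```

```text
(no output)
```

View pics/t3.png

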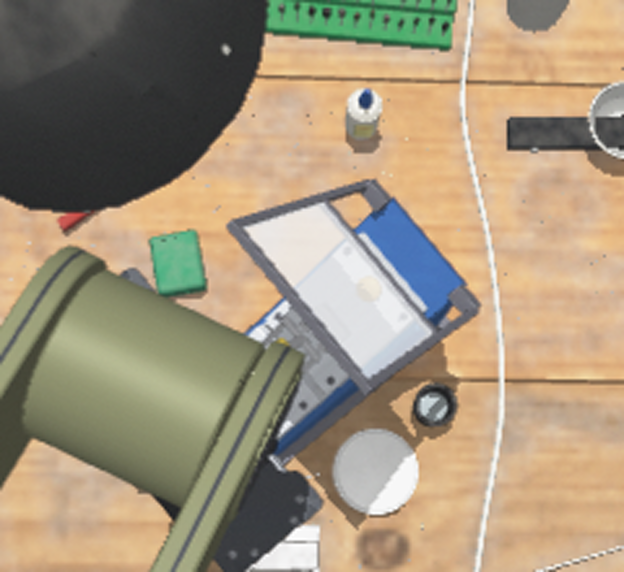

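View pics/w3.png

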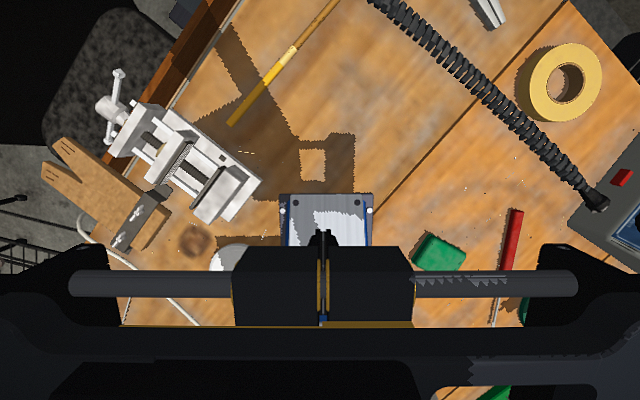

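```bash
python3 - <<'E'
from h import *
for px in [(300,350),(265,340),(295,400),(95,260)]:
    o,d=ray('top',(px[0]/2.6+190,px[1]/2.6+70))
    for h in (.3,.35,.4,.45):
        q=o+d*(h-o[2])/d[2]-O; print(px,h,(q@u).round(3),(q@FY).round(3))
for px in [(220,60),(300,180),(420,180),(450,60)]: # scene housing
    o,d=ray('scene',(px[0]/3.1+210,px[1]/3.1+110))
    for X in (-.06,-.02):
        n=u; t=(X-(o-O)@u)/(d@u); q=o+t*d; print('sc',px,X,q[2].round(3),((q-O)@FY).round(3))
E
```

```text
(300, 350) 0.3 0.011 -0.02
(300, 350) 0.35 0.006 -0.025
(300, 350) 0.4 0.001 -0.03
(300, 350) 0.45 -0.004 -0.035
(265, 340) 0.3 -0.001 -0.003
(265, 340) 0.35 -0.005 -0.009
(265, 340) 0.4 -0.009 -0.016
(265, 340) 0.45 -0.013 -0.022
(295, 400) 0.3 -0.009 -0.04
(295, 400) 0.35 -0.012 -0.043
(295, 400) 0.4 -0.015 -0.046
(295, 400) 0.45 -0.019 -0.05
(95, 260) 0.3 -0.046 0.092
(95, 260) 0.35 -0.046 0.078
(95, 260) 0.4 -0.047 0.065
(95, 260) 0.45 -0.047 0.051
sc (220, 60) -0.06 0.411 0.051
sc (220, 60) -0.02 0.384 0.048
sc (300, 180) -0.06 0.327 0.011
sc (300, 180) -0.02 0.293 0.005
sc (420, 180) -0.06 0.318 -0.057
sc (420, 180) -0.02 0.283 -0.069
sc (450, 60) -0.06 0.398 -0.068
sc (450, 60) -0.02 0.37 -0.081
```

```bash
python3 - <<'E'
from h import *
for px,y in [((462,208),-92),((485,285),-92),((485,300),-92),((460,332),-92),((172,238),88),((175,310),88),((300,350),-2)]:
    o,d=ray('scene',(px[0]/3.1+210,px[1]/3.1+110)); t=(y/1e3-(o-O)@FY)/(d@FY); q=o+t*d-O
    print(px,'X',(q@u).round(3),'h',(q[2]+.085).round(3))
E
```

```text
(462, 208) X -0.037 h 0.272
(485, 285) X -0.094 h 0.262
(485, 300) X -0.098 h 0.253
(460, 332) X -0.062 h 0.187
(172, 238) X 0.451 h -0.179
(175, 310) X -0.034 h 0.209
(300, 350) X 0.041 h 0.069
```

drive_tool --steps '[{"dx":0,"dy":2.4,"dz":0,"yaw":0,"grip":0},{"dx":-2,"dy":4.8,"dz":0,"yaw":8,"grip":0},{"dx":-4.2,"dy":4.8,"dz":0,"yaw":16,"grip":0},{"dx":-4.2,"dy":4.8,"dz":0,"yaw":24,"grip":0},{"dx":-4.2,"dy":4.8,"dz":0,"yaw":32,"grip":0},{"dx":-4.2,"dy":4.8,"dz":0,"yaw":40,"grip":3},{"dx":-4.2,"dy":4.8,"dz":0,"yaw":48,"grip":6},{"dx":-4.2,"dy":4.8,"dz":0,"yaw":56,"grip":9}]'

```text
clock: 3.6
eef_pos: [0.4962, -0.1434, 0.1878]
ee_rot: [[0.0, 0.284, 0.959], [-0.0, 0.959, -0.284], [-1.0, -0.0, 0.0]]
force: [-0.0, 0.4, 0.5]
gripper_width: 0.0193
```

drive_tool --steps '[{"dx":0,"dy":0,"dz":0,"yaw":8,"grip":9},{"dx":0,"dy":0,"dz":0,"yaw":16,"grip":9},{"dx":0,"dy":0,"dz":0,"yaw":24,"grip":9},{"dx":0,"dy":0,"dz":0,"yaw":32,"grip":9},{"dx":0,"dy":0,"dz":0,"yaw":34,"grip":9},{"dx":0,"dy":0,"dz":0,"yaw":34,"grip":9}]'

```text
clock: 4.2
eef_pos: [0.4962, -0.1434, 0.1877]
ee_rot: [[0.0, 0.768, 0.64], [-0.0, 0.64, -0.768], [-1.0, 0.0, 0.0]]
force: [-0.1, -0.1, 0.5]
gripper_width: 0.0673
```

```bash
python3 - <<'E'
from h import *
s=where(); shift(s,-58,-15,150)
im=bot.camera('wrist'); cv2.imwrite('pics/w4.png',im)
im=bot.camera('scene');cv2.imwrite('pics/s4.png',cv2.resize(im[110:300,210:390],None,fx=3.1,fy=3.1,interpolation=2))
E
```

```text
t 4.2 X,y,h -112.1 -2.2 187.7 yaw 39.81 F [-0.14 -0.09  0.47] g 0.0673 q [-22.  -9. 113.  -0.  76.  28.]
shift cm [ 3.78 -1.26  5.42]
```

View pics/w4.png

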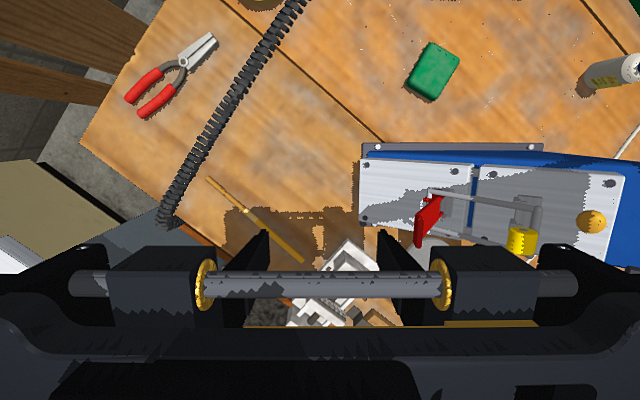

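View pics/s4.png

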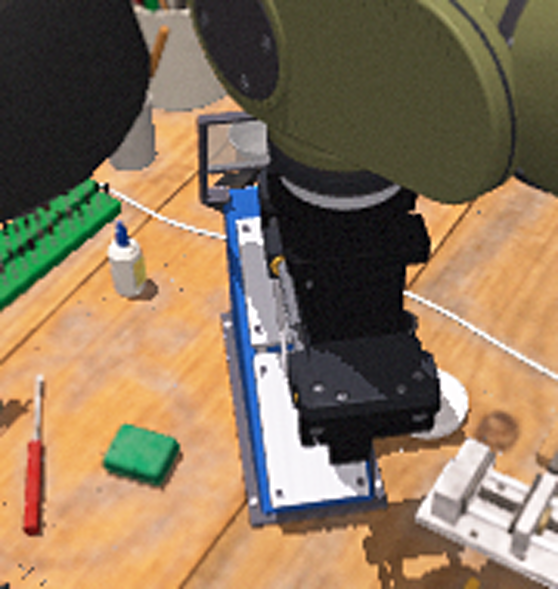

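```bash
cat >> h.py <<'E'
def onY(px,y,T):
    o,d=ray('wrist',px,T); t=(y-(o-O)@FY)/(d@FY); return (w2f(o+t*d)*1e3).round(1)
E
python3 - <<'E'
from h import *
T=T_tool(bot.observe())
print('knob',onY((522,241),0,T),'knob left end',onY((522,229),.007,T))
print('bar left end',onY((538,198),.019,T),'hinge L',onY((431,190),.017,T))
print('tip L',onY((427,199),.011,T),onY((415,240),.011,T),onY((425,248),-.011,T),onY((440,200),-.011,T))
for th in (1.55,1.6,1.65,1.7,1.75):
    a=th-np.radians(10);H=np.array([-20*np.cos(a),14+20*np.sin(a)]); print(th,H.round(1),'tip80',-80*np.cos(th),14+80*np.sin(th))
print('screw L lower-back', onY((454,171),.0297,T),'uf',onY((489,170),.0297,T))
cv2.imwrite('pics/w4z.png',cv2.resize(cv2.imread('pics/w4.png')[140:280,350:630],None,fx=2.8,fy=2.8,interpolation=2))
E
```

```text
knob [69.7  0.  78.8] knob left end [68.6  7.  76.3]
bar left end [75.8 19.  30.2] hinge L [ 0.3 17.  36. ]
tip L [ 0.2 11.  45.7] [ 21.8  11.  143.1] [ 15.6 -11.   97.6] [-11.  -11.  -51.6]
1.55 [-3.9 33.6] tip80 -1.6635862242473942 93.98270113514856
1.6 [-2.9 33.8] tip80 2.3359617841031053 93.9658882433204
1.65 [-1.9 33.9] tip80 6.329671104538709 93.74920227631351
1.7 [-0.9 34. ] tip80 10.307559543641972 93.33318483619749
1.75 [ 0.1 34. ] tip80 14.259684451959366 92.71887574991496
screw L lower-back [10.  29.7 -1.5] uf [ 36.1  29.7 -28.2]
```

View pics/w4z.png

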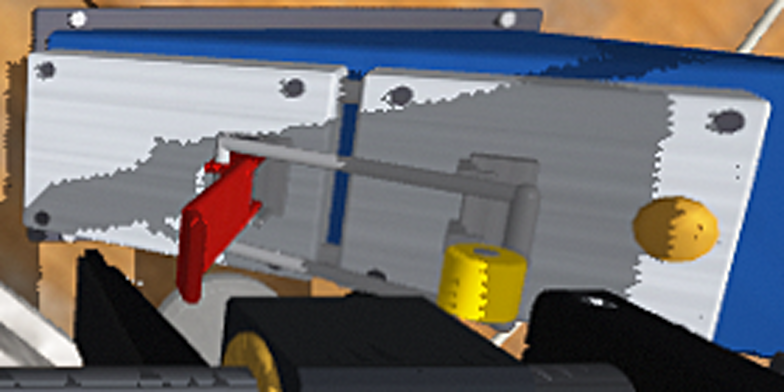

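drive_tool --steps '[{"dx":2,"dy":-2.4,"dz":0,"yaw":-0.2,"grip":9},{"dx":3.8,"dy":-2.4,"dz":0,"yaw":-0.2,"grip":9},{"dx":3.8,"dy":-2.4,"dz":0,"yaw":-0.2,"grip":9},{"dx":3.8,"dy":-2.4,"dz":2,"yaw":-0.2,"grip":9},{"dx":3.8,"dy":-2.4,"dz":4,"yaw":-0.2,"grip":9},{"dx":3.8,"dy":-2.4,"dz":5.4,"yaw":-0.2,"grip":9},{"dx":3.8,"dy":-1.6,"dz":5.4,"yaw":-0.2,"grip":9},{"dx":3.8,"dy":-1.6,"dz":5.4,"yaw":-0.2,"grip":9}]'

```text
clock: 5.1
eef_pos: [0.5193, -0.1948, 0.15]
ee_rot: [[0.0, 0.766, 0.643], [0.001, 0.643, -0.766], [-1.0, 0.0, -0.0]]
force: [0.0, 0.2, -0.3]
gripper_width: 0.0899
```

```bash
python3 - <<'E'
from h import *
s=where()
im=bot.camera('wrist'); cv2.imwrite('pics/w5.png',im)
im=bot.camera('scene');cv2.imwrite('pics/s5.png',cv2.resize(im[110:300,210:390],None,fx=3.1,fy=3.1,interpolation=2))
im=bot.camera('top');cv2.imwrite('pics/t5.png',cv2.resize(im[70:290,190:430],None,fx=2.6,fy=2.6,interpolation=2))
E
```

```text
t 5.1 X,y,h -58.0 -17.5 150.0 yaw 40.02 F [ 0.02  0.21 -0.29] g 0.0899 q [-26.  -2. 110.   0.  72.  24.]
```

View pics/w5.png

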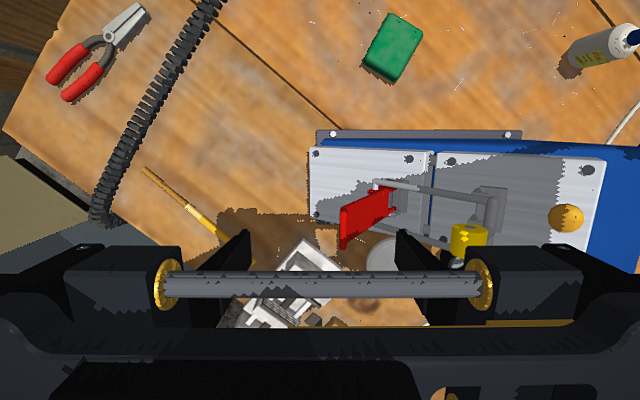

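View pics/s5.png

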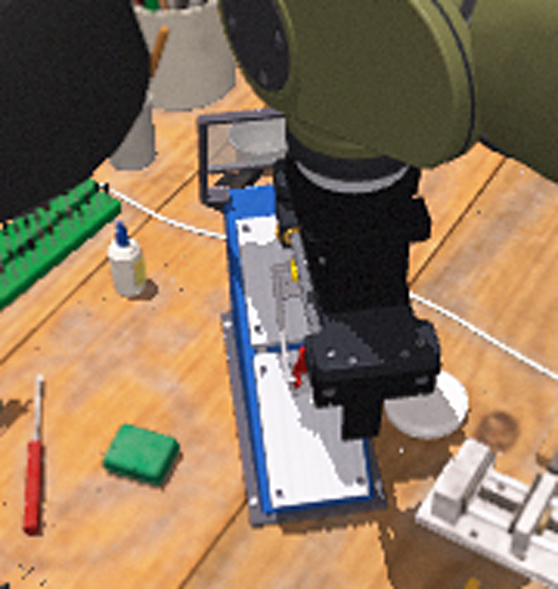

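View pics/t5.png

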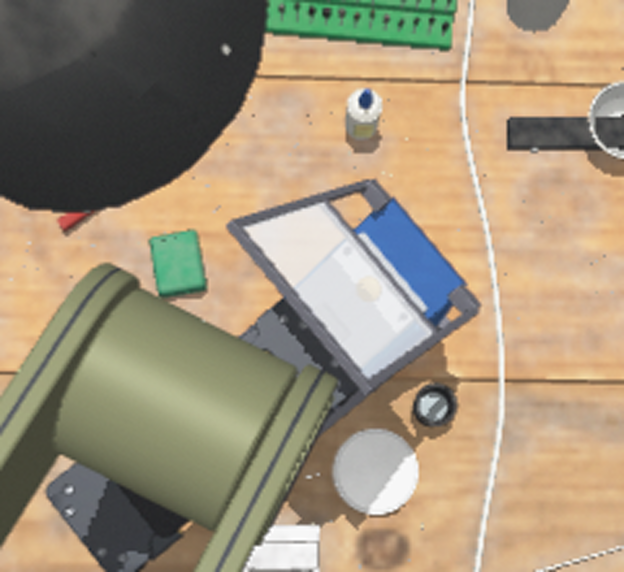

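drive_tool --steps '[{"dx":1.5,"dy":0,"dz":0,"yaw":0,"grip":9},{"dx":2.2,"dy":0,"dz":0,"yaw":0,"grip":9},{"dx":2.6,"dy":0,"dz":0,"yaw":0,"grip":9},{"dx":2.6,"dy":0,"dz":0,"yaw":0,"grip":9}]'

```text
clock: 5.65
eef_pos: [0.5178, -0.195, 0.1223]
ee_rot: [[-0.002, 0.766, 0.642], [0.001, 0.642, -0.766], [-1.0, -0.001, -0.002]]
force: [-0.4, 0.5, 0.4]
gripper_width: 0.0901
```

```bash
python3 - <<'E'
from h import *
s=where()
im=bot.camera('wrist'); cv2.imwrite('pics/w6.png',cv2.resize(im[120:290,270:640],None,fx=2.1,fy=2.1,interpolation=2))
E
```

```text
t 5.65 X,y,h -58.7 -18.9 122.3 yaw 39.98 F [-0.41  0.48  0.36] g 0.0901 q [-26.  -1. 112.   0.  69.  24.]
```

View pics/w6.png

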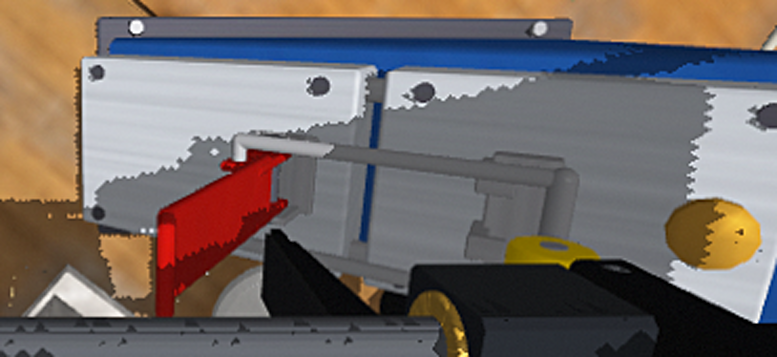

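drive_tool --steps '[{"dx":0.3,"dy":0,"dz":0,"yaw":0,"grip":9},{"dx":0.6,"dy":0,"dz":0,"yaw":0,"grip":9},{"dx":0.6,"dy":0,"dz":0,"yaw":0,"grip":9}]'

```text
clock: 6.0
eef_pos: [0.5185, -0.1954, 0.1174]
ee_rot: [[-0.0, 0.766, 0.642], [0.0, 0.642, -0.766], [-1.0, -0.0, -0.0]]
force: [-0.1, 1.0, 0.8]
gripper_width: 0.0902
```

```bash
python3 - <<'E'
from h import *
s=where()
im=bot.camera('wrist'); cv2.imwrite('pics/w7.png',cv2.resize(im[120:290,270:640],None,fx=2.1,fy=2.1,interpolation=2))
E
```

```text
t 6.0 X,y,h -58.0 -18.6 117.4 yaw 39.98 F [-0.1   0.97  0.78] g 0.0902 q [-26.  -0. 112.  -0.  68.  24.]
```

View pics/w7.png

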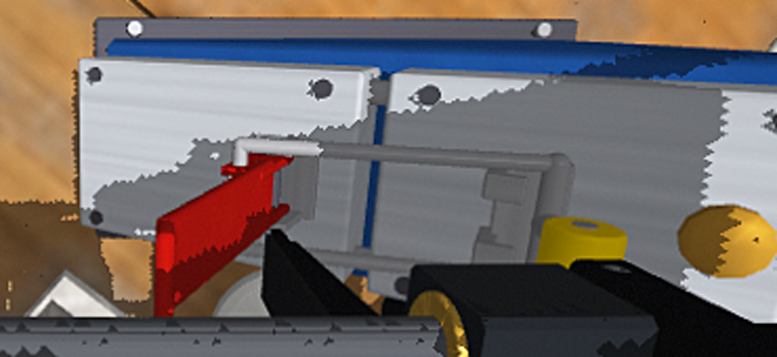

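```bash
python3 - <<'E'
from h import *
s=bot.observe();T=T_tool(s)
Z=lambda x,y:(270+x/2.1,120+y/2.1)
print('bar Lend top',onY(Z(566,160),.019,T),'hinge',onY(Z(240,147),.017,T),'post L top',onY(Z(497,178),.0125,T),'knob Lface',onY(Z(585,225),.007,T))
E
```

```text
bar Lend top [76.7 19.  21.3] hinge [ 2.2 17.  43.5] post L top [63.1 12.5 21.4] knob Lface [82.   7.  33.6]
```

drive_tool --steps '[{"dx":0.2,"dy":0,"dz":0,"yaw":0,"grip":9},{"dx":0.2,"dy":0,"dz":0,"yaw":0,"grip":9}]'

```text
clock: 6.25
eef_pos: [0.5188, -0.1955, 0.1164]
ee_rot: [[0.0, 0.766, 0.642], [-0.0, 0.642, -0.766], [-1.0, -0.0, 0.0]]
force: [-2.2, 1.0, 3.9]
gripper_width: 0.0901
```

drive_tool --steps '[{"dx":0.15,"dy":0,"dz":0,"yaw":0,"grip":9},{"dx":0.15,"dy":0,"dz":0,"yaw":0,"grip":9}]'

```text
clock: 6.45
eef_pos: [0.5188, -0.1955, 0.1158]
ee_rot: [[0.0, 0.766, 0.642], [-0.0, 0.642, -0.766], [-1.0, 0.0, 0.0]]
force: [-5.0, 1.9, 8.9]
gripper_width: 0.0901
```

```bash
python3 - <<'E'
from h import *
s=where()
im=bot.camera('wrist'); cv2.imwrite('pics/w8.png',cv2.resize(im[120:290,270:640],None,fx=2.1,fy=2.1,interpolation=2))
E
```

```text
t 6.45 X,y,h -57.7 -18.4 115.8 yaw 39.97 F [-5.01  1.87  8.87] g 0.0901 q [-26.  -0. 112.  -0.  68.  24.]
```

View pics/w8.png

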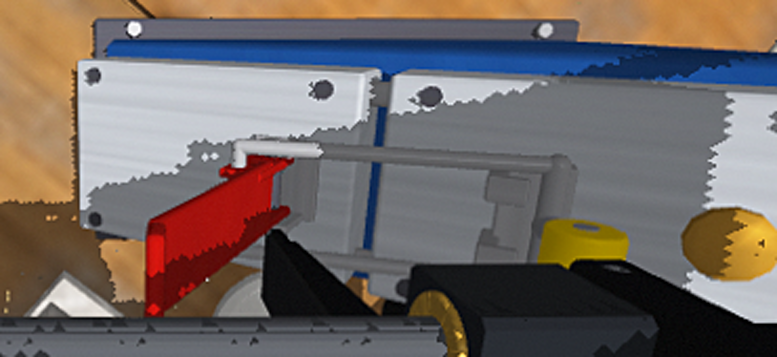

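drive_tool --steps '[{"dx":0.15,"dy":0,"dz":-0.2,"yaw":0,"grip":9},{"dx":0.3,"dy":0,"dz":-0.4,"yaw":0,"grip":9},{"dx":0.3,"dy":0,"dz":-0.4,"yaw":0,"grip":9}]'

```text
clock: 6.8
eef_pos: [0.5163, -0.1926, 0.112]
ee_rot: [[0.001, 0.766, 0.642], [-0.001, 0.642, -0.766], [-1.0, 0.0, 0.001]]
force: [-2.0, 0.5, 3.6]
gripper_width: 0.0901
```

```bash
python3 - <<'E'
from h import *
s=where()
im=bot.camera('wrist'); cv2.imwrite('pics/w9.png',cv2.resize(im[120:290,270:640],None,fx=2.1,fy=2.1,interpolation=2))
E
```

```text
t 6.8 X,y,h -61.6 -18.4 112.0 yaw 39.98 F [-1.98  0.5   3.57] g 0.0901 q [-26.  -0. 113.  -0.  68.  24.]
```

View pics/w9.png

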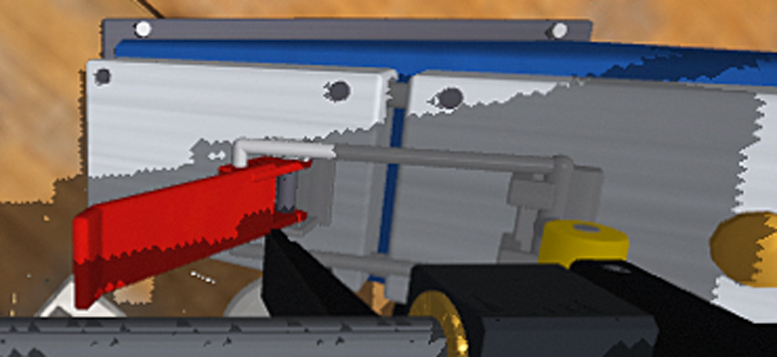

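```bash
python3 - <<'E'
from h import *
s=where()
im=bot.camera('wrist'); cv2.imwrite('pics/w10.png',cv2.convertScaleAbs(cv2.resize(im[180:260,480:580],None,fx=7,fy=7,interpolation=2),alpha=1.5))
T=T_tool(s)
Z=lambda x,y:(270+x/2.1,120+y/2.1)
print('knob top',onY(Z(587,228),.007,T),'bar',onY(Z(562,160),.019,T),'post',onY(Z(525,178),.0125,T))
E
```

```text
t 6.85 X,y,h -61.6 -18.4 111.8 yaw 39.98 F [-1.21  0.98  4.12] g 0.0898 q [-26.  -0. 113.  -0.  68.  24.]
knob top [76.2  7.  33. ] bar [69.8 19.  18.7] post [63.  12.5 14.1]
```

View pics/w10.png

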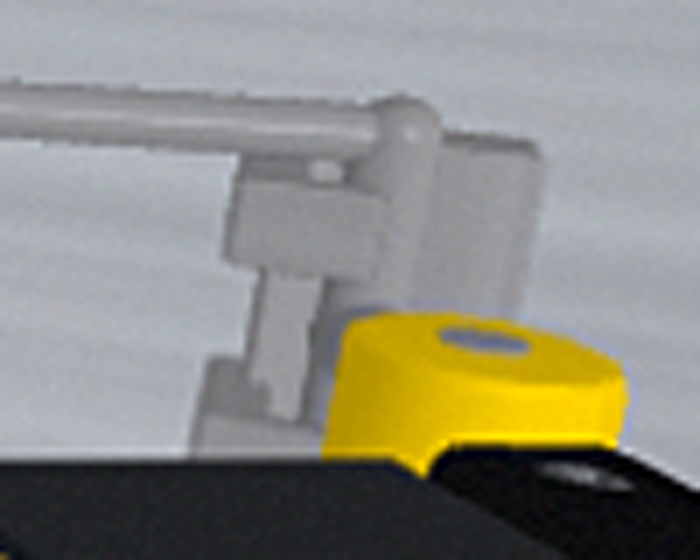

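drive_tool --steps '[{"dx":0.15,"dy":0,"dz":-0.15,"yaw":0,"grip":9},{"dx":0.3,"dy":0,"dz":-0.3,"yaw":0,"grip":9},{"dx":0.3,"dy":0,"dz":-0.3,"yaw":0,"grip":9}]'

```text
clock: 7.2
eef_pos: [0.5151, -0.1909, 0.1091]
ee_rot: [[0.003, 0.766, 0.643], [-0.002, 0.643, -0.766], [-1.0, 0.001, 0.003]]
force: [-0.6, -1.9, 5.4]
gripper_width: 0.0898
```

```bash
python3 - <<'E'
from h import *
s=where()
im=bot.camera('wrist'); cv2.imwrite('pics/w11.png',cv2.resize(im[120:290,270:640],None,fx=2.1,fy=2.1,interpolation=2))
cv2.imwrite('pics/w11z.png',cv2.convertScaleAbs(cv2.resize(im[180:260,480:580],None,fx=7,fy=7,interpolation=2),alpha=1.5))
E
```

```text
t 7.2 X,y,h -63.6 -18.3 109.1 yaw 39.98 F [-0.62 -1.93  5.39] g 0.0898 q [-26.  -1. 113.  -0.  67.  24.]
```

View pics/w11.png

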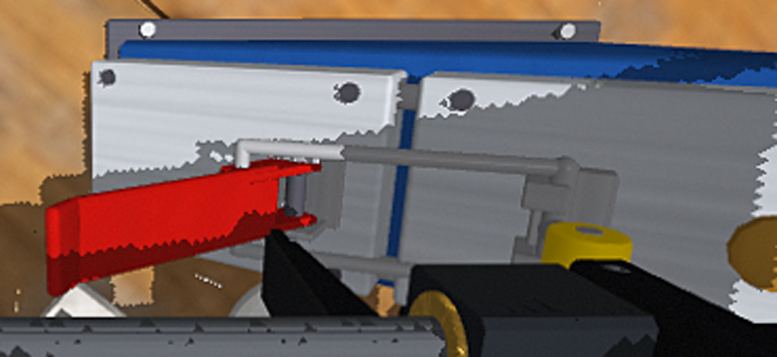

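View pics/w11z.png

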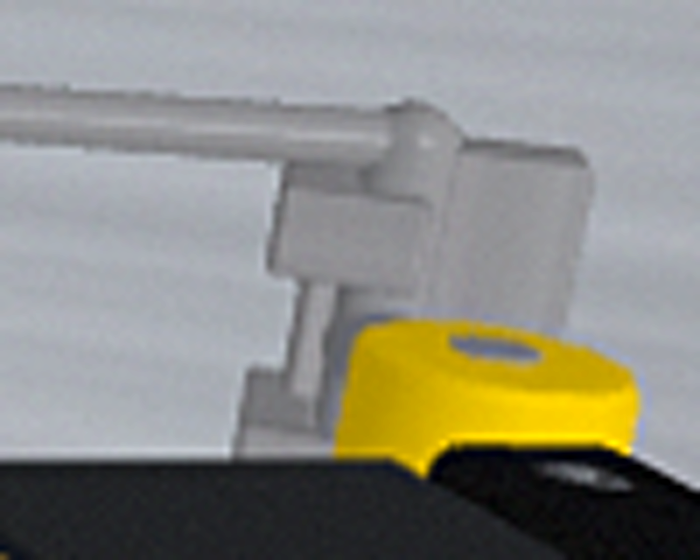

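drive_tool --steps '[{"dx":0.15,"dy":0,"dz":-0.15,"yaw":0,"grip":9},{"dx":0.3,"dy":0,"dz":-0.3,"yaw":0,"grip":9},{"dx":0.3,"dy":0,"dz":-0.3,"yaw":0,"grip":9}]'

```text
clock: 7.55
eef_pos: [0.5144, -0.19, 0.1075]
ee_rot: [[0.006, 0.766, 0.642], [-0.005, 0.642, -0.766], [-1.0, 0.001, 0.008]]
force: [0.1, -4.6, 7.0]
gripper_width: 0.09
```

```bash
python3 - <<'E'
from h import *
s=where()
im=bot.camera('wrist'); cv2.imwrite('pics/w12.png',cv2.resize(im[120:290,270:640],None,fx=2.1,fy=2.1,interpolation=2))
cv2.imwrite('pics/w12z.png',cv2.convertScaleAbs(cv2.resize(im[180:260,480:580],None,fx=7,fy=7,interpolation=2),alpha=1.5))
E
```

```text
t 7.55 X,y,h -64.8 -18.2 107.5 yaw 39.97 F [ 0.13 -4.64  7.04] g 0.09 q [-26.  -1. 113.  -0.  67.  24.]
```

View pics/w12.png

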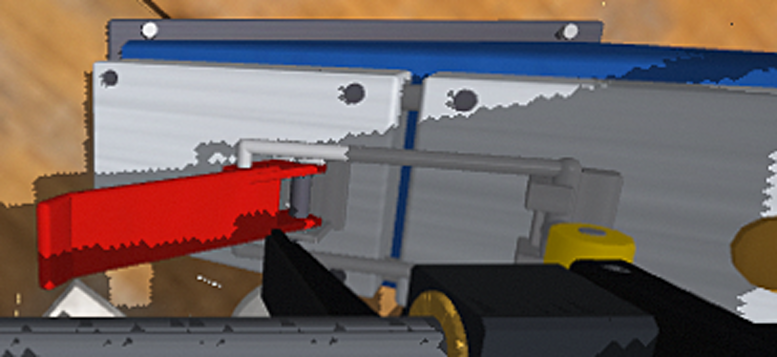

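View pics/w12z.png

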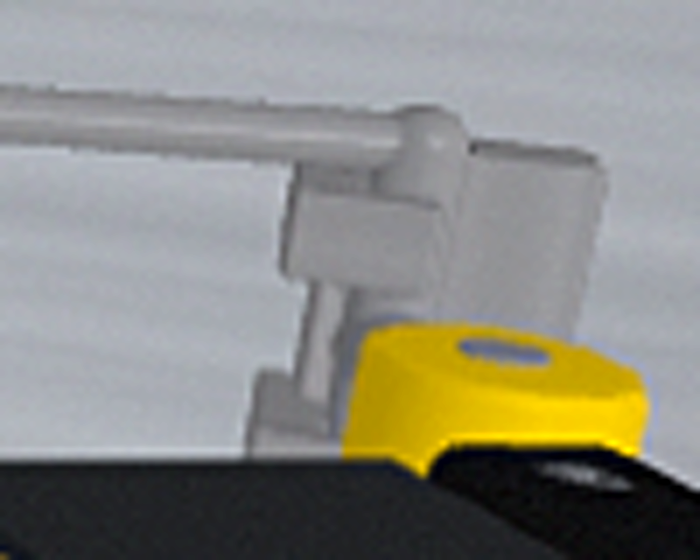

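drive_tool --steps '[{"dx":-2,"dy":0,"dz":0,"yaw":0,"grip":9},{"dx":-5.2,"dy":0,"dz":0,"yaw":0,"grip":9},{"dx":-5.2,"dy":0.9,"dz":-2.5,"yaw":0,"grip":9},{"dx":-5.2,"dy":1.8,"dz":-5.1,"yaw":0,"grip":9},{"dx":-5.2,"dy":1.8,"dz":-5.1,"yaw":0,"grip":9}]'

```text
clock: 8.1
eef_pos: [0.4919, -0.1348, 0.1559]
ee_rot: [[-0.002, 0.765, 0.644], [0.002, 0.644, -0.765], [-1.0, -0.0, -0.002]]
force: [-0.1, -0.4, -0.7]
gripper_width: 0.09
```

```bash
python3 - <<'E'
from h import *
s=where()
im=bot.camera('wrist'); cv2.imwrite('pics/w13.png',im)
cv2.imwrite('pics/s13.png',cv2.resize(bot.camera('scene')[110:300,210:390],None,fx=3.1,fy=3.1,interpolation=2))
E
```

```text
t 8.1 X,y,h -121.5 0.0 155.9 yaw 40.1 F [-0.1  -0.36 -0.65] g 0.09 q [-21.  -8. 116.   0.  73.  28.]
```

View pics/w13.png

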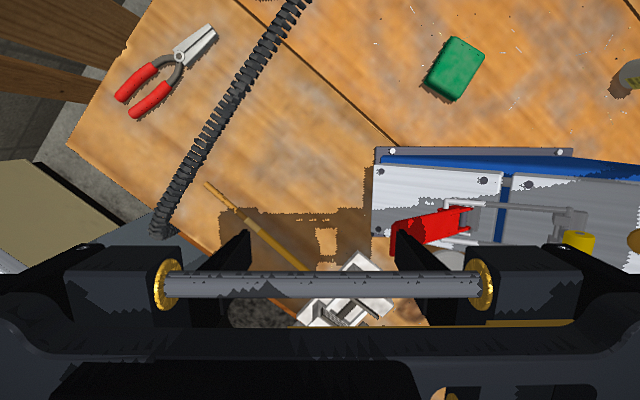

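View pics/s13.png

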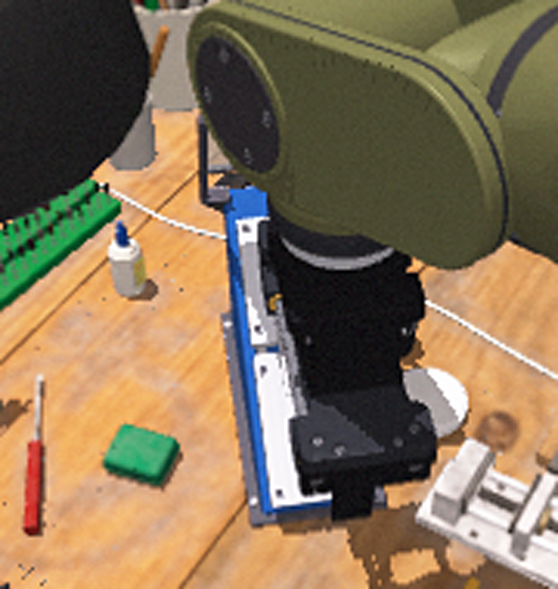

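```bash
python3 - <<'E'
from h import *
s=bot.observe();T=T_tool(s)
for px in [(393,224),(446,205)]:
    q=onY(px,.011,T)/1e3; w=f2w(q)-O; print(px,q,'X',(w@u).round(4),'h',w[2]+.085)
E
```

```text
(393, 224) [-0.0243  0.011   0.0973] X -0.0757 h 0.15076558650598848
(446, 205) [-0.0079  0.011   0.0276] X -0.0223 h 0.10307734257520292
```

drive_tool --steps '[{"dx":0,"dy":0,"dz":0.7,"yaw":0.1,"grip":9},{"dx":1,"dy":0,"dz":0.7,"yaw":0.1,"grip":9},{"dx":2,"dy":0,"dz":0.6,"yaw":0.1,"grip":9},{"dx":3,"dy":0,"dz":0.5,"yaw":0.1,"grip":9},{"dx":4,"dy":0,"dz":0.4,"yaw":0.1,"grip":9},{"dx":5,"dy":0,"dz":0.3,"yaw":0.1,"grip":9},{"dx":5,"dy":0,"dz":0.3,"yaw":0.1,"grip":9}]'

```text
clock: 8.9
eef_pos: [0.4942, -0.1389, 0.1051]
ee_rot: [[-0.002, 0.767, 0.641], [0.001, 0.641, -0.767], [-1.0, -0.001, -0.002]]
force: [-0.9, 1.4, 1.7]
gripper_width: 0.0902
```

```bash
python3 - <<'E'
from h import *
s=where()
im=bot.camera('wrist'); cv2.imwrite('pics/w14.png',im)
E
```

```text
t 8.9 X,y,h -116.9 -0.8 105.1 yaw 39.89 F [-0.87  1.41  1.67] g 0.0902 q [-22.  -5. 118.   0.  67.  28.]
```

View pics/w14.png

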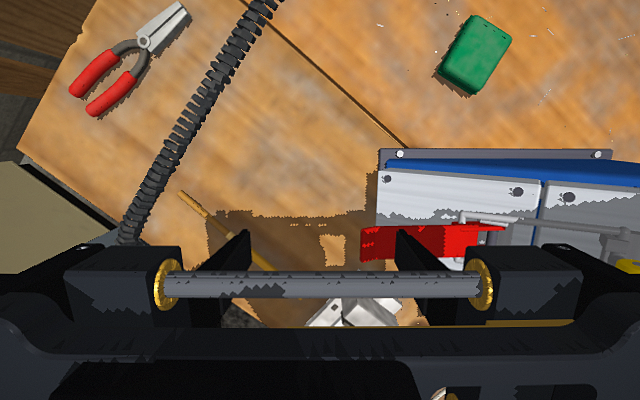

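The lever is coming down under the front fingertip (400,232), and the loop is still hooked. I'll keep pressing.

drive_tool --steps '[{"dx":0.8,"dy":0,"dz":0,"yaw":0,"grip":9},{"dx":1.6,"dy":0,"dz":-0.1,"yaw":0,"grip":9},{"dx":2.4,"dy":0,"dz":-0.2,"yaw":0,"grip":9},{"dx":3,"dy":0,"dz":-0.3,"yaw":0,"grip":9},{"dx":3.5,"dy":0,"dz":-0.4,"yaw":0,"grip":9},{"dx":3.5,"dy":0,"dz":-0.4,"yaw":0,"grip":9}]'

```text
clock: 9.55
eef_pos: [0.4913, -0.1357, 0.0704]
ee_rot: [[-0.003, 0.767, 0.641], [0.001, 0.641, -0.767], [-1.0, -0.002, -0.003]]
force: [-0.7, -0.2, 0.5]
gripper_width: 0.0904
```

```bash
python3 - <<'E'
from h import *
s=where()
im=bot.camera('wrist'); cv2.imwrite('pics/w15.png',im)
E
```

```text
t 9.55 X,y,h -121.2 -1.1 70.4 yaw 39.88 F [-0.7  -0.17  0.47] g 0.0904 q [-21.  -3. 119.   0.  64.  29.]
```

View pics/w15.png

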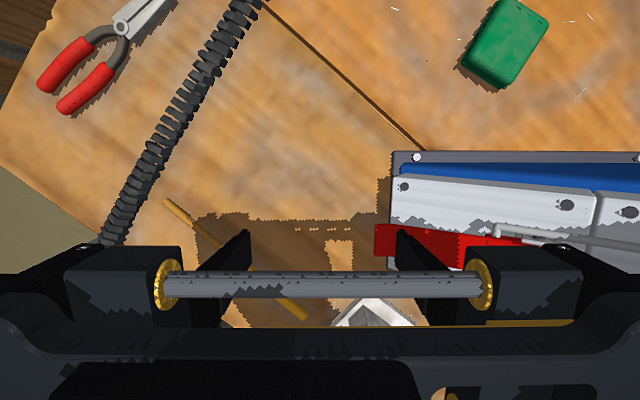

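drive_tool --steps '[{"dx":0.5,"dy":0,"dz":0,"yaw":0,"grip":9},{"dx":1.0,"dy":0,"dz":0,"yaw":0,"grip":9},{"dx":1.0,"dy":0,"dz":0,"yaw":0,"grip":9}]'

```text
clock: 9.9
eef_pos: [0.4919, -0.1361, 0.0612]
ee_rot: [[-0.002, 0.767, 0.641], [0.001, 0.641, -0.767], [-1.0, -0.001, -0.002]]
force: [0.1, -0.2, -0.3]
gripper_width: 0.0898
```

drive_tool --steps '[{"dx":0.2,"dy":0,"dz":0,"yaw":0,"grip":9},{"dx":0.2,"dy":0,"dz":0,"yaw":0,"grip":9}]'

```text
clock: 10.1
eef_pos: [0.4925, -0.1363, 0.06]
ee_rot: [[-0.0, 0.767, 0.641], [0.0, 0.641, -0.767], [-1.0, -0.0, -0.0]]
force: [0.0, 0.3, -0.5]
gripper_width: 0.0902
```

drive_tool --steps '[{"dx":0.2,"dy":0,"dz":0,"yaw":0,"grip":9},{"dx":0.2,"dy":0,"dz":0,"yaw":0,"grip":9}]'

```text
clock: 10.3
eef_pos: [0.4925, -0.1363, 0.058]
ee_rot: [[-0.0, 0.767, 0.641], [0.0, 0.641, -0.767], [-1.0, -0.0, -0.0]]
force: [-0.2, 1.0, -0.6]
gripper_width: 0.09
```

drive_tool --steps '[{"dx":0.2,"dy":0,"dz":0,"yaw":0,"grip":9},{"dx":0.2,"dy":0,"dz":0,"yaw":0,"grip":9}]'

```text
clock: 10.5
eef_pos: [0.4929, -0.1364, 0.0575]
ee_rot: [[-0.0, 0.767, 0.641], [-0.0, 0.641, -0.767], [-1.0, -0.0, 0.0]]
force: [-3.4, 1.9, 7.4]
gripper_width: 0.0898
```

```bash
python3 - <<'E'
from h import *
s=where()
im=bot.camera('wrist'); cv2.imwrite('pics/w16.png',im)
E
```

```text
t 10.5 X,y,h -119.6 -0.3 57.5 yaw 39.87 F [-3.42  1.92  7.4 ] g 0.0898 q [-21.  -2. 120.  -0.  62.  29.]
```

View pics/w16.png

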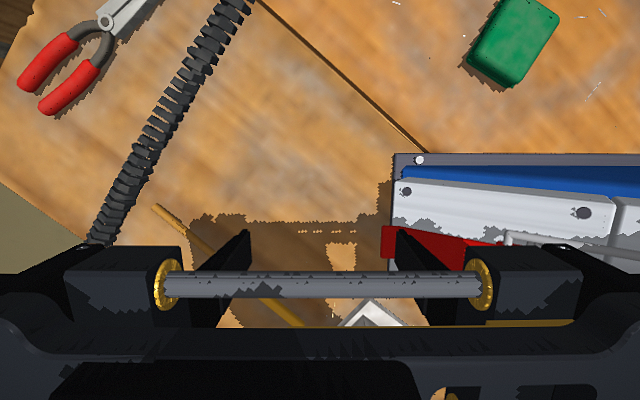

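drive_tool --steps '[{"dx":-2,"dy":0,"dz":0,"yaw":0,"grip":9},{"dx":-6,"dy":0,"dz":0,"yaw":0,"grip":9},{"dx":-10,"dy":0,"dz":0,"yaw":0,"grip":9},{"dx":-14,"dy":0,"dz":-3,"yaw":0,"grip":9},{"dx":-15,"dy":-3,"dz":-7,"yaw":0,"grip":9},{"dx":-15,"dy":-6,"dz":-11,"yaw":0,"grip":9},{"dx":-15,"dy":-8,"dz":-14,"yaw":0,"grip":9},{"dx":-15,"dy":-8,"dz":-14,"yaw":0,"grip":9}]'

```text
clock: 11.35
eef_pos: [0.3391, -0.0793, 0.2063]
ee_rot: [[0.003, 0.767, 0.641], [-0.001, 0.641, -0.767], [-1.0, 0.001, 0.003]]
force: [1.1, -0.9, 0.5]
gripper_width: 0.0903
```

```bash
python3 - <<'E'
from h import *
s=where()
im=bot.camera('wrist'); cv2.imwrite('pics/w17.png',im)
im=bot.camera('scene');cv2.imwrite('pics/s17.png',cv2.resize(im[120:290,230:380],None,fx=3.5,fy=3.5,interpolation=2))
im=bot.camera('top');cv2.imwrite('pics/t17.png',cv2.resize(im[130:275,240:390],None,fx=4,fy=4,interpolation=2))
E
```

```text
t 11.35 X,y,h -262.2 -81.4 206.3 yaw 39.88 F [ 1.09 -0.93  0.54] g 0.0903 q [-22. -36. 130.  -0.  85.  28.]
```

View pics/s17.png

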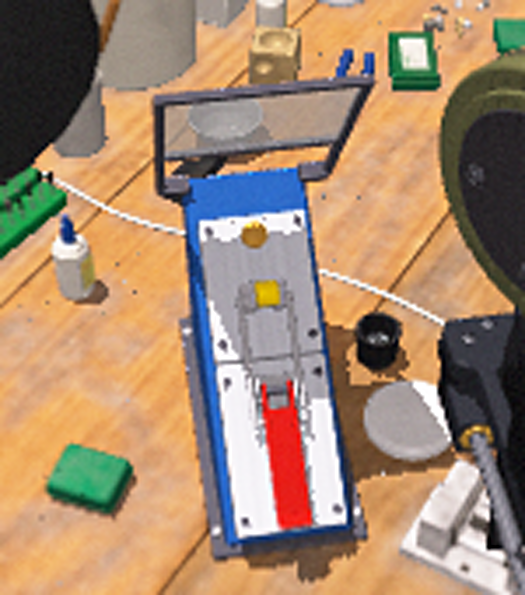

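View pics/t17.png

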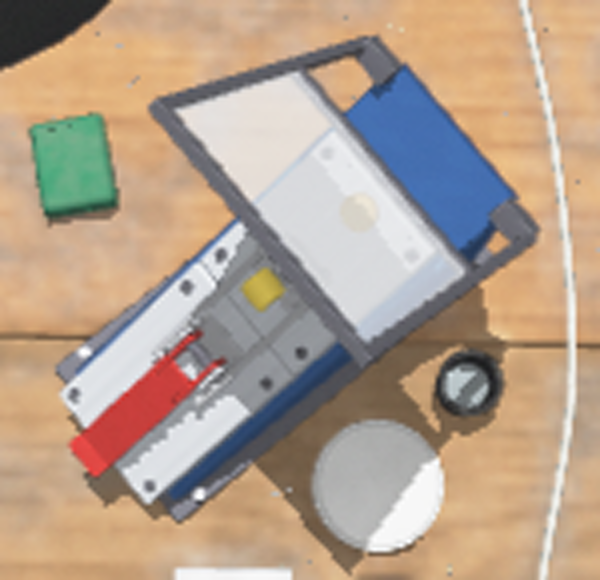

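View pics/w17.png

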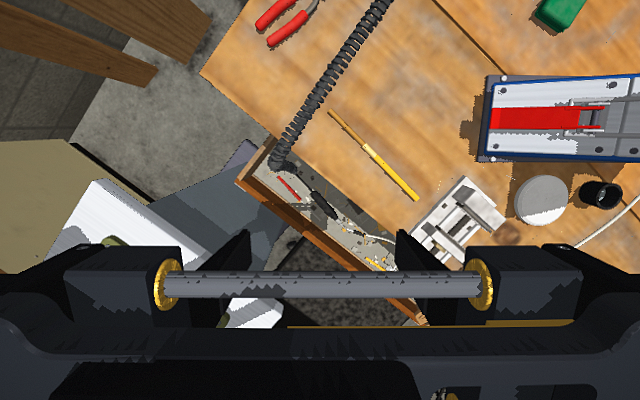

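```bash
python3 - <<'E'
from h import *
A=lambda x,y:(240+(x+.5)/4-.5,130+(y+.5)/4-.5); B=lambda x,y:(230+(x+.5)/3.5-.5,120+(y+.5)/3.5-.5)
for n,a,b in [('tip end',(83,455),(296,526)),('knob',(264,288),(266,293)),('ufL',(220,257),(223,345)),('ufR',(301,352),(313,333)),('bL',(187,287),(227,384)),('bR',(266,383),(320,371))]:
    p,e=tri([ray('top',A(*a)),ray('scene',B(*b))]); print(n,(w2f(p)*1e3).round(1),round(e*1e3,1))
E
```

```text
tip end [-86.1   0.8  19.5] 0.3
knob [60.5  0.4 33.9] 1.1
ufL [34.7 29.4  1.4] 1.3
ufR [ 35.7 -29.9   1. ] 0.8
bL [ 9.3 30.  -0.2] 1.1
bR [ 10.3 -30.5   1.5] 0.3
```

```bash
python3 -c "
from bench import bot
print(bot.close_job())"
```

```text
the job is handed in; nothing more can be done
None
```

The latch is closed and I handed the job in at about 11.5 s. `close_job` gave no verdict, so success rests on my own checks below.

**What I did:** I did not take the loop by its yellow knob. The move tool only turns the gripper about its own axis, so it stays upright, and an upright gripper does not fit past the shield at the knob. Instead:
1. I pushed the lever farther open with the shut fingers.
2. I opened the gripper along the slope and pressed one side wire near its hinge with the front fingertip, lowering the bar behind the keeper's lips.
3. I drew the bar back under the lips by pressing down and down-slope, which also started the lever closing. A close-up showed the lip overlapping the bar.
4. I pressed the lever handle down with the same fingertip. It went over centre; a last press met a firm stop at about 7 N, and I backed off.

**Last checks, from the top and scene cameras after backing off:**

| Check | Result |
|---|---|
| Lever | Flat; tip end at about (-86, 1, 19.5) mm in the face frame, which fits the bent-up tip of a closed lever |
| Halves | Drawn about 6 mm closer, leaving roughly a 1–2 mm gap |
| Knob | About (60.5, 0, 34) mm, which puts the bar in its seat |
| Loose things | Mould, loupe and tin look unmoved |
| Arm | Clear of everything, with about 1 N or less on each axis |

These positions are good to about 2 mm, so the gap is an estimate. I saw no sign of the arm touching the shield, but that contact force can't be read directly. Early single-view wrist-camera positions were off by up to about 10 mm in height, so I relied on contact force and close-up pictures for the hooking.

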